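# Put away stock cartons behind the lips of the picking bins

### The arm

A 7-joint arm with a two-finger parallel gripper is mounted at the origin on the work surface. World frame = base frame: x ahead of the robot, y to its left, z up, the work surface at z = 0. Lengths are in mm, angles in rad, forces in N, time in s.
With the tool pointing down it reaches from about 425 to 875 mm from the base axis. Payload 4.7 kg.
Tool frame: the origin (TCP) lies where the fingers leave the gripper's body, on its centre line; the fingertips stand 70 mm ahead of it and the grasp point (between the pads) lies 51 mm ahead of it (env.grip_point_offset is the z of the grasp point in the tool frame, in mm); z points along the fingers, y is the direction in which the jaws open and shut (so a half turn about z gives the same grasp; the last joint's range is limited). The gripper opens to 87 mm and grips with 3 to 60 N. Pads are 19 mm wide; open, the fingers measure 117 mm over their backs; the gripper's body (75 mm by 190 mm) begins 51 mm behind the grasp point.
Start: joints at [-1.09, 0.321, -0.07, 1.45, 0.023, 1.371, -0.057], TCP at [292.544, 580.462, 292.287] pointing down, gripper open.
Joint ranges: [-2.86, 2.86], [-0.3, 2.09], [-1.38, 1.24], [0.06, 2.45], [-1.56, 4.7], [0.09, 2.05], [-2.69, 2.69]. Speed limits (rad/s): [2.57, 2.57, 3.14, 3.14, 3.14, 3.14, 3.14].

### API

Orientations are given as a unit quaternion [w, x, y, z].
In Python, from station import observe, vision, env gives the robot as it stands.
- The arm moves only by the shell command python3 -m jog 'ROWS' [OPENING]. ROWS is JSON, a list of rows, each an object with "translation": the shift along the tool's x, y, z as a fraction of full scale, a list of three; "delta_rot": the turn, a rotation vector about the tool's x, y, z as a fraction of full scale, a list of three. In form: [{"translation": [tx, ty, tz], "delta_rot": [rx, ry, rz]}, ...]. A call has 1 to 8 rows; each row shifts and turns the commanded pose from where the row before left it, along the tool's axes as they then stand; what a row does not reach is not made up. Full scale, the value 1, is 0.025 m for a shift and 5 degrees for a turn. A row lasts 1/12 s, in which the tool goes at most 41.7 mm and 7.16 degrees, less where a joint would pass 70% of its speed; a pose out of reach is approached as far as the arm can. A call with a number of a shift or a turn outside -1 to 1 is refused whole. A call with a gripper value outside its range is refused whole. OPENING is the opening in per cent of the stroke, from 0 (shut) to 100 (fully open), set as the call begins (- or left out, the last holds). The fingers move at their own pace and stop on an object; the grip force is fixed at half the most. Time passes only in rows, so rows that do not move let the fingers close. It gives the time, the measured TCP pose, the force and the opening at its end, in the units of the state.
- observe(): the state, without advancing time (a new reading comes with each control period).
- vision.capture(name): name is "scene" or "top"; returns (picture, depth): 480x640x3 uint8, red, green, blue; 480x640 float32, mm along the optical axis (not along the pixel's ray), 0 where there is no reading.
- vision.get_calibration(name): a dict with "fx", "fy", "cx", "cy" (pixels), "eye" and "attitude" of the camera in the world. Camera axes: x right, y down, z forward; pixel columns grow to the right and rows downward; lengths in mm; the calibration is good to about 2 mm. A picture is of the moment at which its call begins. get_calibration takes no time and is no camera call.
- env.job_done(): hands the job in, once; it reports no verdict.
The state is a dict: "time_s": time; "qpos": joint angles; "qvel": joint speeds; "joint_torque": joint torques, N m; "eef_pos": TCP position; "tcp_rot": TCP orientation; "force": force on the tool from outside, world axes, zero at the start; "torque": the same for the moment, N m; "grip_width": opening from 0.0 (shut) to 1.0 (fully open).
Only numpy, scipy, OpenCV 4.12 (cv2) and the standard library are available. Lean on these libraries where they do the work, as an engineer would, in place of code of your own. Each camera call takes 0.05 s, during which the arm holds its last target. There are 200 camera calls.

### The job

A short box has been filed by mistake in the bin of the long cartons: lift it out over the lip and put it into the bin that holds the other short boxes. Also put the long carton that waits in the basket away with the other long cartons. Both must end up standing on their bottom end in front of the stock, behind the bin's front lip (they may lean on it); set them down rather than dropping or tossing them in, don't knock the light rail above the bins, and leave everything else where it is.

Things in the scene. Friction and masses are not known exactly. Their poses are not given: they have to be found in the camera images.
- short_box: Misfiled short box: white card, 58 wide (its y) x 32 thick (its x) x 105 high (its z), 0.11 kg, dark window on its -x face. Origin: centre of its bottom end, z up its height. It stands on the floor of bin_long, its -x face leaning about 30 deg on the front lip, top out towards the robot, just in front of the light rail. Grip across the 58, 25 below its top, fingers along its -z.
- long_carton: New long carton: white card, 64 wide (its y) x 22 thick (its x) x 150 high (its z), 0.09 kg, dark window on its -x face. Origin: centre of its bottom end, z up its height. It stands in the basket, leaning about 25 deg on the basket's -x wall, top towards the robot. Grip across the 64, 25 below its top, fingers along its -z. Lowered leaning 28 deg onto a lip, it stays there.
- bin_long: Fixed cardboard bin, open on top, 180 deep (x) x 144 wide (y), walls and floor 4. Origin: centre of underside, z up, front lip on the -x side (towards the robot), 69 high above the origin, inner face at x = -86. Sides rise from 69 at the lip to 125 at x = +10; back wall 125, inner face x = +86. Bin of the long cartons: two stand at its rear, from x = +15 back. The bins' order on the rack varies.
- bin_short: Fixed cardboard bin, open on top, 180 deep (x) x 144 wide (y), walls and floor 4. Origin: centre of underside, z up, front lip on the -x side (towards the robot), 69 high above the origin, inner face at x = -86. Sides rise from 69 at the lip to 125 at x = +10; back wall 125, inner face x = +86. Bin of the short boxes: two stand at its rear, from x = 0 back.
- rack: Fixed blue bench rack, 536 wide (y), 220 deep (x), with three bins side by side, 148 apart, centred on its x = 0, undersides 35 above its origin. Origin: centre of its underside, on the table; x points away from the robot; the bins share its yaw. Blue posts 290 high at x = -35 at both ends.
- light_rail: Aluminium rail with grey display modules, 480 long (y), 40 high, 30 deep, fixed over the bins. Origin: mid-length, middle of its underside, 230 above the rack's origin at rack x = -21; the modules' front is 30 nearer the robot, 35 behind the inner face of the lips. A vertical tool over a bin's front hits it; one tilted about 30 deg, body towards the robot, passes in front.
- basket: Fixed red plastic basket 210 (x) x 180 (y) x 75 high, walls and floor 4 thick (a 6 mm rim sticks out all round, for looks), origin: centre of its underside, z up. Holds the long carton (at its -x wall) and a roll of tape.
- stock_long_0: Stock of its kind, 64 x 22 x 150, standing on end at the rear of bin_long, leaning back about 10 degrees against the back wall or its neighbour. Origin: centre of its bottom end, z up its height. Leave it alone.
- stock_long_1: Stock of its kind, 64 x 22 x 150, standing on end at the rear of bin_long, leaning back about 10 degrees against the back wall or its neighbour. Origin: centre of its bottom end, z up its height. Leave it alone.
- stock_short_0: Stock of its kind, 58 x 32 x 105, standing on end at the rear of bin_short, leaning back about 10 degrees against the back wall or its neighbour. Origin: centre of its bottom end, z up its height. Leave it alone.
- stock_short_1: Stock of its kind, 58 x 32 x 105, standing on end at the rear of bin_short, leaning back about 10 degrees against the back wall or its neighbour. Origin: centre of its bottom end, z up its height. Leave it alone.
- tin_0: Round tin, 62 across, 53 high, at the rear of the third bin (bin of tins, same make as the others). Origin: centre of its underside. Leave it alone.
- tin_1: The second such tin. Leave it alone.
- tape_roll: Roll of brown tape, 92 across, 48 high, lying flat in the basket behind the long carton. Origin: centre of its underside. Leave it alone.
- scanner: Grey and black hand scanner lying on its side on the table in front of the rack, about 90 x 155 x 36 high. Origin: underside, near its middle. Leave it alone.
Things that resemble listed ones, but are neither listed nor needed, are in the scene too. What is shaped like the long_carton but orange or purple is not meant.

How it is judged:
By the outcome, as a careful person would: the job done as asked, in the order asked, and still so for the second after the job is handed in, with the robot touching nothing.
It also fails if it takes over 67 s, if anything falls off the work surface, if the arm or the gripper's body presses on something with over 40 N, if the wrist force passes 120 N, or if a joint passes its speed limit or range.

## Working session

There is one attempt and no reset: what is moved stays moved. The work goes in short steps, Python scripts to look and compute and a shell command to move; the robot and the scene stay as the last step left them, time stands still between calls to the robot, and variables do not carry over. Pictures are saved under pics/ and viewed, about 8 in all and at most 12, crops included, and the job is handed in when it is done.

```bash
ls; mkdir -p pics; python3 - <<'E'
from station import observe, vision, env
import cv2,numpy as np
print(observe())
for n in ("scene","top"):
    p,d=vision.capture(n); c=vision.get_calibration(n); print(n,c)
    cv2.imwrite(f"pics/{n}0.png",p[:,:,::-1]); np.save(f"{n}0.npy",d); 
E
```

```text
pics
{'time_s': 0.0, 'qpos': array([-1.08990506,  0.32178045, -0.07007856,  1.4516866 ,  0.02262882,
        1.37074855, -0.05690303]), 'qvel': array([-2.08199611e-04, -4.59538575e-04, -9.30997029e-05,  2.24586430e-03,
       -1.20595768e-03,  1.38780009e-04,  1.26164707e-04]), 'joint_torque': array([-1.42706158e-03, -4.91296828e+01, -4.04959833e-01, -3.12529635e+01,
       -6.41540461e-02,  4.37186623e-02,  2.04994844e-04]), 'eef_pos': array([292.37807176, 580.06760016, 291.18313802]), 'tcp_rot': array([-1.49998593e-04,  2.31268854e-01,  9.72889446e-01, -9.05812121e-04]), 'force': array([ 0.11291006, -0.64851719,  0.03854995]), 'torque': array([ 0.03649435, -0.02667251, -0.00342835]), 'grip_width': 0.9992901146625837}
scene {'fx': 601.5513904972138, 'fy': 601.5513904972138, 'cx': 331.05431401558667, 'cy': 242.14622828070478, 'eye': array([1117.7742987 ,  356.25604485, 1356.0390461 ]), 'attitude': array([-0.11671801,  0.41160191,  0.87200518, -0.23783975])}
top {'fx': 531.2763822367482, 'fy': 531.2763822367482, 'cx': 324.71659931394584, 'cy': 242.00351384338376, 'eye': array([ 492.84249637,  -89.58158443, 1358.81760327]), 'attitude': array([ 0.0253997 , -0.7009803 ,  0.71213532, -0.02906481])}
```

View pics/scene0.png

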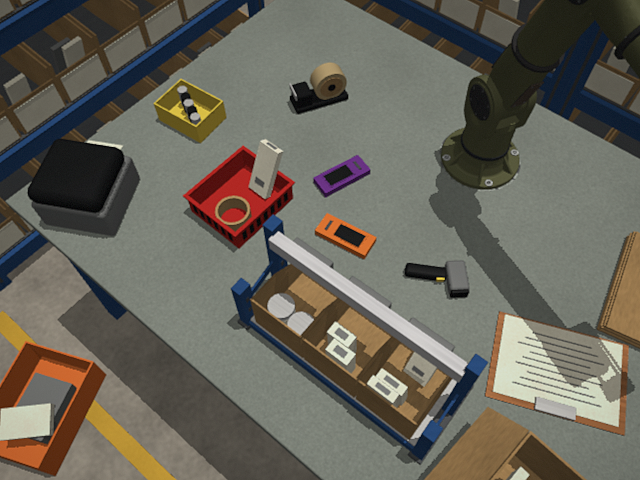

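View pics/top0.png

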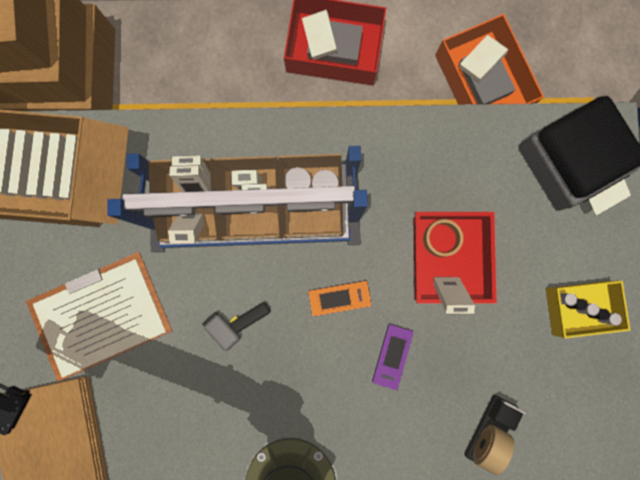

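The top view shows the bins in the order long, short, tins from left (+y) to right. The misfiled box is at about (185,228), the stock at (188,172) and (247,180), and the basket with the carton at (455,290). Next I measure these with depth.

```bash
cat > h.py <<'E'
import numpy as np,cv2
from scipy.spatial.transform import Rotation as R
from station import observe, vision, env
def rot(q): return R.from_quat(np.roll(q,-1)).as_matrix()
def cloud(n,d):
    c=vision.get_calibration(n); v,u=np.mgrid[:480,:640]
    P=np.stack([(u-c['cx'])/c['fx']*d,(v-c['cy'])/c['fy']*d,d],-1)
    return P@rot(c['attitude']).T+np.array(c['eye'])
def rect(pts):
    return cv2.minAreaRect(pts.astype(np.float32))
E
python3 - <<'E'
from h import *
for n in ('top','scene'):
    d=np.load(n+'0.npy'); W=cloud(n,d); im=cv2.imread(f'pics/{n}0.png'); hsv=cv2.cvtColor(im,cv2.COLOR_BGR2HSV)
    ok=d>0; np.save(n+'W.npy',W)
    t=ok&(abs(W[...,2])<15)&(abs(W[...,0]-500)<200); print(n,'table z',np.median(W[t][:,2]))
    reg=ok&(W[...,0]>450)&(W[...,0]<900)&(W[...,1]>-250)&(W[...,1]<500)
    m=reg&(W[...,2]>262)&(W[...,2]<280)&(hsv[...,1]<80)
    m=cv2.morphologyEx(m.astype(np.uint8),cv2.MORPH_OPEN,np.ones((3,3)))>0
    print('rail',m.sum(),rect(W[m][:,:2]),np.median(W[m][:,2]))
    b=reg&(hsv[...,0]>100)&(hsv[...,0]<125)&(hsv[...,1]>120)&(W[...,2]>282)&(W[...,2]<298)
    nl,l,s,c=cv2.connectedComponentsWithStats(b.astype(np.uint8))
    for i in range(1,nl):
        if s[i,4]>20: print('post',s[i,4],rect(W[l==i][:,:2]),np.median(W[l==i][:,2]))
    r=ok&(hsv[...,0]<6)&(hsv[...,1]>150)&(W[...,2]>65)&(W[...,2]<85)&(W[...,1]<0)&(W[...,0]<800)
    nl,l,s,c=cv2.connectedComponentsWithStats(r.astype(np.uint8)); 
    print('basket rim',r.sum(),rect(W[r][:,:2]),np.median(W[r][:,2]))
E
```

```text
top table z 1.93570763736534
rail 4438 ((664.0269165039062, 81.41883850097656), (47.24580383300781, 476.44140625), 1.2727209329605103) 270.2404102149934
post 185 ((662.857421875, -168.79281616210938), (24.741079330444336, 31.68146324157715), 88.97159576416016) 291.5875667609928
post 210 ((651.632568359375, 329.1613464355469), (26.45984649658203, 33.0683479309082), 89.0884780883789) 290.6287001813265
basket rim 1361 ((551.3919067382812, -412.3671875), (194.66024780273438, 218.6990203857422), 89.08634948730469) 76.06454064203513
scene table z -0.2790286986520414
rail 4182 ((665.362060546875, 84.04151916503906), (46.94516372680664, 481.7398681640625), 1.272240161895752) 267.87387686841066
post 197 ((663.983642578125, -163.50978088378906), (36.07378005981445, 29.02799415588379), 2.931732416152954) 287.7828681150843
post 267 ((653.9869384765625, 333.8924865722656), (35.79561996459961, 26.020347595214844), 0.9130716919898987) 288.69923242415234
basket rim 1086 ((549.1851806640625, -407.43389892578125), (198.41384887695312, 225.73634338378906), 89.13953399658203) 72.13994487161722
```

```bash
cat >> h.py <<'E'
YAW=0.0225; O=np.array([693.,83.3,0])
RR=R.from_euler('z',YAW).as_matrix()
E
python3 - <<'E'
from h import *
for n in ('top','scene'):
    W=np.load(n+'W.npy'); im=cv2.imread(f'pics/{n}0.png'); hsv=cv2.cvtColor(im,cv2.COLOR_BGR2HSV); d=np.load(n+'0.npy')
    Q=(W-O)@RR
    def pl(name,m,P):
        p=P[m]; 
        if len(p)<10: print(n,name,len(p));return
        c=np.median(p,0)
        for _ in range(5):
            e=np.abs((p-c)@np.linalg.svd(p-c,full_matrices=False)[2][2]); k=e<np.percentile(e,85); p=p[k] if k.sum()>20 else p; c=p.mean(0)
        s,v=np.linalg.svd(p-c,full_matrices=False)[1:]
        print(n,name,len(p),'c',c.round(1),'n',(v[2]*np.sign(v[2][2])).round(3),'x',p[:,0].min().round(1),p[:,0].max().round(1),'y',p[:,1].min().round(1),p[:,1].max().round(1),'z',p[:,2].min().round(1),p[:,2].max().round(1))
    sb=(d>0)&(abs(Q[...,1]-148)<65)&(Q[...,0]>-130)&(Q[...,0]<-52)&(Q[...,2]>112)&(Q[...,2]<165)
    lc=(d>0)&(abs(W[...,1]+410)<80)&(W[...,0]>380)&(W[...,0]<560)&(W[...,2]>82)&(W[...,2]<180)
    print(n,'sb ext',Q[sb].min(0).round(1),Q[sb].max(0).round(1),sb.sum(),'lc ext',W[lc].min(0).round(1),W[lc].max(0).round(1),lc.sum())
    # split by local normals
    W5=cv2.blur(W,(3,3)); N=np.cross(np.roll(W5,-2,1)-np.roll(W5,2,1),np.roll(W5,-2,0)-np.roll(W5,2,0)); N/=np.linalg.norm(N,axis=-1,keepdims=True)+1e-9; N*=np.sign(N[...,2:])
    for nm,m,P in(('sb',sb,Q),('lc',lc,W)):
        pl(nm+' top',m&(N[...,2]>.8)&(N[...,0]<-.2),P); pl(nm+' +x',m&(N[...,0]>.6),P)
        mm=m&(N[...,2]>.8)&(N[...,0]<-.2); print('  toprect',rect(P[mm][:,:2]) if mm.sum()>5 else None)
        mm=m&(N[...,0]>.6); print('  backrect',rect(P[mm][:,:2]) if mm.sum()>5 else None)
    for nm,yc,h in (('stockL',148,0),('stockS',0,0)):
        m=(d>0)&(abs(Q[...,1]-yc)<62)&(Q[...,0]>-5)&(Q[...,0]<80)&(Q[...,2]>120)&(hsv[...,1]<60)
        print(n,nm,m.sum(),Q[m].min(0).round(0),Q[m].max(0).round(0))
E
```

```text
top sb ext [-100.4  122.8  112. ] [-52.  182.8 149.6] 532 lc ext [ 419.3 -433.7   82.1] [ 471.7 -368.1  153.7] 696
top sb top 63 c [-83.4 151.1 140.5] n [-0.581 -0.023  0.813] x -93.1 -76.5 y 128.4 174.5 z 132.9 146.1
top sb +x 69 c [-62.3 149.2 128.9] n [ 0.867 -0.036  0.497] x -70.9 -52.7 y 124.7 179.4 z 112.3 144.3
  toprect ((-84.94953918457031, 151.26170349121094), (45.97166442871094, 15.905406951904297), 87.55447387695312)
  backrect ((-76.07340240478516, 151.56393432617188), (57.6069450378418, 46.38156509399414), 87.73355865478516)
top lc top 22 c [ 429.6 -405.5  145.9] n [-0.856 -0.053  0.514] x 426.3 433.4 y -425.1 -372.3 z 140.2 153.7
top lc +x 167 c [ 453.5 -400.4  116.9] n [ 0.895 -0.017  0.445] x 436.4 471.6 y -431.7 -371.1 z 82.2 151.8
  toprect ((429.9866638183594, -398.6921691894531), (52.860774993896484, 7.199184894561768), 89.6551513671875)
  backrect ((445.38592529296875, -401.9657897949219), (63.21916198730469, 51.77815628051758), 89.1339340209961)
top stockL 874 [ 32.  93. 121.] [ 80. 164. 196.]
top stockS 514 [ 16. -47. 121.] [ 63.  33. 154.]Traceback (most recent call last):
  File "<stdin>", line 15, in <module>
    return umr_minimum(a, axis, None, out, keepdims, initial, where)
ValueError: zero-size array to reduction operation minimum which has no identity
```

```bash
python3 - <<'E'
import cv2,numpy as np
a=cv2.imread('pics/top0.png'); b=cv2.imread('pics/scene0.png')
r=lambda i,x,y,w,h:cv2.resize(i[y:y+h,x:x+w],(400,300),interpolation=cv2.INTER_CUBIC)
cv2.imwrite('pics/z0.png',np.vstack([np.hstack([r(a,130,150,120,90),r(a,400,210,120,90)]),np.hstack([r(b,340,300,160,120),r(b,180,130,120,90)])]))
E
```

```text
(no output)
```

View pics/z0.png

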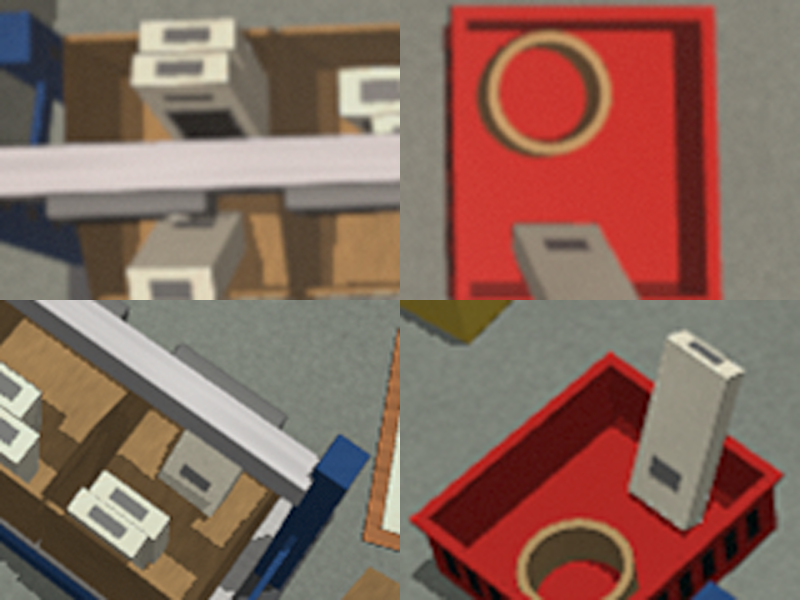

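```bash
python3 - <<'E'
from h import *
n='scene'
W=np.load(n+'W.npy'); im=cv2.imread(f'pics/{n}0.png'); hsv=cv2.cvtColor(im,cv2.COLOR_BGR2HSV); d=np.load(n+'0.npy')
Q=(W-O)@RR
for nm,P,m in (('lc',W,(d>0)&(hsv[...,1]<60)&(abs(W[...,1]+410)<80)&(W[...,0]>380)&(W[...,0]<540)&(W[...,2]>30)&(W[...,2]<180)),
  ('sb',Q,(d>0)&(hsv[...,1]<60)&(abs(Q[...,1]-148)<66)&(Q[...,0]>-90)&(Q[...,0]<-10)&(Q[...,2]>45)&(Q[...,2]<160))):
    m=cv2.erode(m.astype(np.uint8),np.ones((2,2)))>0
    p=P[m]; c=np.median(p,0)
    for _ in range(8):
        v=np.linalg.svd(p-c,full_matrices=False)[2][2]; e=abs((p-c)@v); k=e<max(1.5,np.percentile(e,88)); p=p[k]; c=p.mean(0)
    v*=np.sign(v[2]); print(nm,m.sum(),len(p),c.round(1),'n',v.round(3),p.min(0).round(1),p.max(0).round(1))
    h=np.cross([0,1,0],v); print(' inplane rect', rect(np.c_[p[:,1],p@(np.cross(v,[0,1,0])/np.linalg.norm(h))]),' offset',(p@v).mean(), 'topz pts',P[m][P[m][:,2]>np.percentile(P[m][:,2],95)].mean(0).round(1), P[m].max(0).round(1))
E
```

```text
lc 998 357 [ 462.  -394.6   94.2] n [ 0.898 -0.002  0.44 ] [ 434.7 -425.    32.9] [ 492.6 -362.2  148.8]
 inplane rect ((-393.59014892578125, -122.43390655517578), (128.2383575439453, 62.74915313720703), 89.93580627441406)  offset 457.25605346715673 topz pts [ 435.6 -393.4  147.1] [ 493.5 -361.3  152.1]
sb 538 284 [-36.2 157.3  82.2] n [ 0.878 -0.016  0.479] [-51.  130.   54.9] [-21.6 184.9 109.8]
 inplane rect ((157.39007568359375, 89.55361938476562), (61.535606384277344, 54.55582046508789), 89.12680053710938)  offset 5.174754706199578 topz pts [-49.7 160.9 107.9] [-20.7 185.  110.9]
```

The crops show the short box in bin_long leaning on the lip, with its back face just in front of the rail. The carton leans on the basket's -x wall, and the tape roll is clear of it. Depth puts the short box's lean at about 30° and its plane within 1 mm of the nominal one. I'm moving to the pre-grasp pose.

```bash
cat >> h.py <<'E'
def to(grip,tilt,yaw,back=0,flip=False):
    """print tool-axis shift (units of 25mm) and turn (units of 5deg) from the measured pose to a grasp pose"""
    s=observe(); Rc=rot(s['tcp_rot']); a,y=np.radians(tilt),np.radians(yaw)
    Z=np.array([np.sin(a),0,-np.cos(a)]); Y=np.array([0,1.,0]); T=R.from_euler('z',y).as_matrix()@np.c_[np.cross(Y,Z),Y,Z]
    if flip: T=T@np.diag([-1,-1,1])
    p=np.array(grip)-(51+back)*T[:,2]; D=p-np.array(s['eef_pos'])
    print('t',round(float(s['time_s']),2),'TCP target',p.round(1),'now',np.round(s['eef_pos'],1),'units cur',(Rc.T@D/25).round(3),'turn',(np.degrees(R.from_matrix(Rc.T@T).as_rotvec())/5).round(3),'units in target frame',(T.T@D/25).round(3),'q',np.round(s['qpos'],2),'F',np.round(s['force'],1),'w',round(float(s['grip_width'])*87,1))
E
Z='{"translation":[0,0,0],"delta_rot":[0,0,-0.89]}'
python3 -m jog '[{"translation":[0,0,0],"delta_rot":[0,0,-0.89]},{"translation":[0,0,0],"delta_rot":[0,0,-0.89]},{"translation":[0,0,0],"delta_rot":[0,0,-0.89]},{"translation":[0,0,0],"delta_rot":[0,0,-0.89]},{"translation":[0,0,0],"delta_rot":[0,0,-0.89]},{"translation":[0,0,0],"delta_rot":[0,0,-0.89]}]' 85
python3 -m jog '[{"translation":[-0.6,-0.86,0.1],"delta_rot":[0,0,0]},{"translation":[-0.6,-0.86,0.1],"delta_rot":[0,0,0]},{"translation":[-0.6,-0.86,0.1],"delta_rot":[0,0,0]},{"translation":[-0.6,-0.86,0.1],"delta_rot":[0,0,0]},{"translation":[-0.6,-0.86,0.1],"delta_rot":[0,0,0]},{"translation":[-0.6,-0.86,0.1],"delta_rot":[0,0,0]},{"translation":[-0.6,-0.86,0.1],"delta_rot":[0,0,0]},{"translation":[-0.6,-0.86,0.1],"delta_rot":[0,0,0]}]'
python3 -c "
from h import *
to((614.9,234.6,116.3),30,0,110)"
```

```text
time_s: 0.6
eef_pos: [292.5, 580.2, 291.6]
tcp_rot: [-0.0, -0.002, 1.0, -0.001]
force: [-0.5, 0.1, 0.9]
grip_width: 0.853
time_s: 1.27
eef_pos: [412.8, 407.0, 271.7]
tcp_rot: [-0.0, 0.0, 1.0, -0.0]
force: [1.0, 1.1, -0.8]
grip_width: 0.848
t 1.27 TCP target [534.4 234.6 255.7] now [412.8 407.  271.7] units cur [-4.869 -6.893  0.64 ] turn [-0.008 -6.006 -0.007] units in target frame [-3.893 -6.897  2.985] q [-0.8   0.18 -0.02  1.66  0.    1.3   0.74] F [ 1.   1.1 -0.8] w 73.7
```

```bash

python3 -m jog '[{"translation":[-0.6,-0.86,0.08],"delta_rot":[0,0,0]},{"translation":[-0.6,-0.86,0.08],"delta_rot":[0,0,0]},{"translation":[-0.6,-0.86,0.08],"delta_rot":[0,0,0]},{"translation":[-0.6,-0.86,0.08],"delta_rot":[0,0,0]},{"translation":[-0.6,-0.86,0.08],"delta_rot":[0,0,0]},{"translation":[-0.6,-0.86,0.08],"delta_rot":[0,0,0]},{"translation":[-0.6,-0.86,0.08],"delta_rot":[0,0,0]},{"translation":[-0.6,-0.86,0.08],"delta_rot":[0,0,0]}]'
python3 -m jog '[{"translation":[0,0,0],"delta_rot":[0,-1,0]},{"translation":[0,0,0],"delta_rot":[0,-1,0]},{"translation":[0,0,0],"delta_rot":[0,-1,0]},{"translation":[0,0,0],"delta_rot":[0,-1,0]},{"translation":[0,0,0],"delta_rot":[0,-1,0]},{"translation":[0,0,0],"delta_rot":[0,-1,0]},{"translation":[0,0,0],"delta_rot":[0,0,0]}]'
python3 - <<'E'
from h import *
to((614.9,234.6,116.3),30,0,0)
E
```

```text
time_s: 1.93
eef_pos: [532.6, 235.0, 255.8]
tcp_rot: [-0.0, 0.0, 1.0, -0.0]
force: [-0.2, 0.2, 0.2]
grip_width: 0.853
time_s: 2.52
eef_pos: [529.2, 236.4, 254.0]
tcp_rot: [0.258, -0.001, 0.966, -0.001]
force: [0.0, 0.2, -1.0]
grip_width: 0.854
t 2.52 TCP target [589.4 234.6 160.5] now [529.2 236.4 254. ] units cur [-0.219 -0.069  4.445] turn [-0.007 -0.013  0.036] units in target frame [-0.214 -0.071  4.446] q [-0.67 -0.05  0.06  2.03  0.43  0.77  0.7 ] F [ 0.   0.2 -1. ] w 74.3
```

```bash

python3 -m jog '[{"translation":[-0.11,-0.03,0.7],"delta_rot":[0,0,0]},{"translation":[-0.11,-0.03,0.7],"delta_rot":[0,0,0]},{"translation":[0,0,0.7],"delta_rot":[0,0,0]},{"translation":[0,0,0.7],"delta_rot":[0,0,0]},{"translation":[0,0,0.6],"delta_rot":[0,0,0]},{"translation":[0,0,0.5],"delta_rot":[0,0,0]},{"translation":[0,0,0.5],"delta_rot":[0,0,0]},{"translation":[0,0,0],"delta_rot":[0,0,0]}]'
python3 - <<'E'
from h import *
to((614.9,234.6,116.3),30,0,0)
a,da=vision.capture('top'); b,db=vision.capture('scene')
r=lambda i,x,y,w,h:cv2.resize(i[y:y+h,x:x+w],(400,300),interpolation=cv2.INTER_CUBIC)
cv2.imwrite('pics/z1.png',np.hstack([r(a,110,150,160,120),r(b,340,270,160,120)])[:,:,::-1])
E
```

```text
time_s: 3.18
eef_pos: [592.3, 233.4, 161.1]
tcp_rot: [0.257, 0.001, 0.966, -0.002]
force: [0.0, -0.5, -1.1]
grip_width: 0.853
t 3.18 TCP target [589.4 234.6 160.5] now [592.3 233.4 161.1] units cur [ 0.112  0.046 -0.035] turn [-0.042 -0.048 -0.011] units in target frame [ 0.111  0.046 -0.036] q [-0.64  0.17  0.1   2.01  0.47  0.56  0.69] F [ 0.  -0.5 -1.1] w 74.2
```

View pics/z1.png

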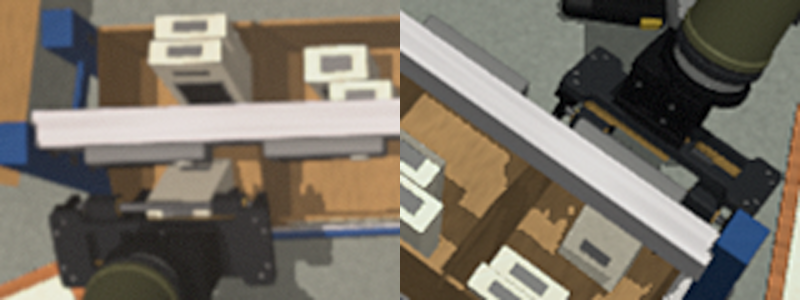

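The gripper straddles the short box, whose top is at about (185,175) in the left crop, with a finger on either side and the body in front of the rail. I close the gripper next.

```bash

python3 -m jog '[{"translation":[0.06,0,0],"delta_rot":[0,0,0]},{"translation":[0,0,0],"delta_rot":[0,0,0]},{"translation":[0,0,0],"delta_rot":[0,0,0]},{"translation":[0,0,0],"delta_rot":[0,0,0]},{"translation":[0,0,0],"delta_rot":[0,0,0]},{"translation":[0,0,0],"delta_rot":[0,0,0]}]' 40
python3 -m jog '[{"translation":[0,0,-0.3],"delta_rot":[0,0,0]},{"translation":[-0.1,0,-0.5],"delta_rot":[0,0,0]},{"translation":[-0.1,0,-0.6],"delta_rot":[0,0,0]},{"translation":[0,0,-0.6],"delta_rot":[0,0,0]},{"translation":[0,0,-0.6],"delta_rot":[0,0,0]},{"translation":[0,0,-0.6],"delta_rot":[0,0,0]},{"translation":[0,0,-0.6],"delta_rot":[0,0,0]},{"translation":[0,0,-0.6],"delta_rot":[0,0,0]}]'
python3 - <<'E'
from h import *
g=O+RR@np.array([-74.6,0,116.3]); print(g)
to(g,30,np.degrees(YAW),110)
E
```

```text
time_s: 3.78
eef_pos: [590.9, 235.1, 163.8]
tcp_rot: [0.259, 0.0, 0.966, 0.0]
force: [-1.6, -0.0, 3.4]
grip_width: 0.661
time_s: 4.45
eef_pos: [538.8, 234.5, 261.7]
tcp_rot: [0.258, 0.001, 0.966, -0.0]
force: [0.8, 0.3, -0.6]
grip_width: 0.664
[618.41888233  81.62164162 116.3       ]
t 4.45 TCP target [537.9  79.8 255.7] now [538.8 234.5 261.7] units cur [ 0.141 -6.186  0.193] turn [-0.136 -0.013 -0.233] units in target frame [ 0.267 -6.184  0.119] q [-0.67 -0.05  0.06  2.01  0.42  0.78  0.73] F [ 0.8  0.3 -0.6] w 57.8
```

```bash

python3 -m jog '[{"translation":[0,-0.6,0],"delta_rot":[0,0,0]},{"translation":[0,-0.8,0],"delta_rot":[0,0,0]},{"translation":[0,-0.9,0],"delta_rot":[0,0,0]},{"translation":[0,-0.9,0],"delta_rot":[0,0,0]},{"translation":[0.03,-0.9,0],"delta_rot":[-0.05,0,-0.08]},{"translation":[0.03,-0.9,0],"delta_rot":[-0.05,0,-0.08]},{"translation":[0.03,-0.8,0],"delta_rot":[-0.03,0,-0.08]},{"translation":[0.03,-0.4,0],"delta_rot":[0,0,0]}]'
python3 -m jog '[{"translation":[0,0,0],"delta_rot":[0,0,0]},{"translation":[0,0,0],"delta_rot":[0,0,0]}]'
python3 - <<'E'
from h import *
to((619.8,81.6,119.6),30,np.degrees(YAW),0)
E
```

```text
time_s: 5.12
eef_pos: [537.0, 76.5, 259.3]
tcp_rot: [0.258, -0.01, 0.966, 0.002]
force: [-0.3, -0.0, -0.4]
grip_width: 0.663
time_s: 5.28
eef_pos: [537.6, 79.7, 259.6]
tcp_rot: [0.259, -0.011, 0.966, 0.003]
force: [0.1, 0.1, -1.2]
grip_width: 0.666
t 5.28 TCP target [594.3  81.  163.8] now [537.6  79.7 259.6] units cur [-5.000e-02  1.000e-03  4.455e+00] turn [ 0.003 -0.002 -0.007] units in target frame [-5.000e-02  2.000e-03  4.455e+00] q [-0.56 -0.19  0.27  2.14  0.28  0.7   1.14] F [ 0.1  0.1 -1.2] w 57.9
```

```bash

python3 -m jog '[{"translation":[-0.2,0,0.4],"delta_rot":[0,0,0]},{"translation":[0,0,0.7],"delta_rot":[0,0,0]},{"translation":[0,0,0.8],"delta_rot":[0,0,0]},{"translation":[0,0,0.8],"delta_rot":[0,0,0]},{"translation":[0,0,0.7],"delta_rot":[0,0,0]},{"translation":[0,0,0.4],"delta_rot":[0,0,0]},{"translation":[0,0,0.3],"delta_rot":[0,0,0]},{"translation":[0,0,0],"delta_rot":[0,0,0]}]'
python3 -m jog '[{"translation":[0.05,0,0.1],"delta_rot":[0,0,0]},{"translation":[0,0,0.1],"delta_rot":[0,0,0]},{"translation":[0,0,0],"delta_rot":[0,0,0]}]'
python3 - <<'E'
from h import *
to((619.8,81.6,119.6),30,np.degrees(YAW),0)
E
```

```text
time_s: 5.95
eef_pos: [593.3, 81.8, 171.6]
tcp_rot: [0.258, -0.012, 0.966, 0.002]
force: [-1.0, -0.6, -0.9]
grip_width: 0.66
time_s: 6.2
eef_pos: [595.1, 81.2, 168.4]
tcp_rot: [0.259, -0.011, 0.966, 0.003]
force: [-0.6, 0.0, -1.5]
grip_width: 0.665
t 6.2 TCP target [594.3  81.  163.8] now [595.1  81.2 168.4] units cur [ 0.122 -0.007  0.146] turn [0.003 0.007 0.009] units in target frame [ 0.122 -0.007  0.146] q [-0.55  0.05  0.32  2.12  0.19  0.46  1.22] F [-0.6  0.  -1.5] w 57.8
```

```bash

python3 -m jog '[{"translation":[0.03,0,0.08],"delta_rot":[0,0,0]},{"translation":[0.03,0,0.06],"delta_rot":[0,0,0]},{"translation":[0,0,0],"delta_rot":[0,0,0]}]'
python3 -m jog '[{"translation":[0.03,0,0.06],"delta_rot":[0,0,0]},{"translation":[0,0,0],"delta_rot":[0,0,0]}]'
python3 - <<'E'
from h import *
to((619.8,81.6,119.6),30,np.degrees(YAW),0)
E
```

```text
time_s: 6.45
eef_pos: [595.4, 81.0, 164.2]
tcp_rot: [0.259, -0.011, 0.966, 0.003]
force: [0.7, 0.3, -1.8]
grip_width: 0.665
time_s: 6.62
eef_pos: [596.4, 81.1, 163.8]
tcp_rot: [0.26, -0.011, 0.966, 0.003]
force: [-1.9, -0.3, 2.1]
grip_width: 0.667
t 6.62 TCP target [594.3  81.  163.8] now [596.4  81.1 163.8] units cur [ 0.075 -0.003 -0.041] turn [0.004 0.028 0.006] units in target frame [ 0.075 -0.003 -0.041] q [-0.55  0.06  0.32  2.12  0.19  0.45  1.22] F [-1.9 -0.3  2.1] w 58.0
```

```bash

python3 -m jog '[{"translation":[0.06,0,0.02],"delta_rot":[0,0,0]},{"translation":[0,0,0],"delta_rot":[0,0,0]}]'
python3 -m jog '[{"translation":[0,0,0],"delta_rot":[0,0,0]},{"translation":[0,0,0],"delta_rot":[0,0,0]},{"translation":[0,0,0],"delta_rot":[0,0,0]},{"translation":[0,0,0],"delta_rot":[0,0,0]}]' 84
python3 -m jog '[{"translation":[0,0,-0.3],"delta_rot":[0,0,0]},{"translation":[0,0,-0.6],"delta_rot":[0,0,0]},{"translation":[0,0,-0.8],"delta_rot":[0,0,0]},{"translation":[0,0,-0.9],"delta_rot":[0,0,0]},{"translation":[0,0,-1],"delta_rot":[0,0,0]},{"translation":[0,0,-1],"delta_rot":[0,0,0]}]'
python3 - <<'E'
from h import *
to((438.4,-397,121.1),26,0,80)
to((438.4,-397,121.1),26,0,80,True)
a,da=vision.capture('top'); b,db=vision.capture('scene')
r=lambda i,x,y,w,h:cv2.resize(i[y:y+h,x:x+w],(400,300),interpolation=cv2.INTER_CUBIC)
cv2.imwrite('pics/z2.png',np.hstack([r(a,130,150,160,120),r(b,320,270,160,120)])[:,:,::-1])
E
```

```text
time_s: 6.78
eef_pos: [596.1, 81.2, 163.5]
tcp_rot: [0.261, -0.011, 0.965, 0.003]
force: [-2.1, -0.5, 6.3]
grip_width: 0.663
time_s: 7.12
eef_pos: [594.4, 81.0, 161.1]
tcp_rot: [0.259, -0.011, 0.966, 0.003]
force: [-0.3, -0.4, -0.3]
grip_width: 0.823
time_s: 7.62
eef_pos: [536.1, 79.5, 261.9]
tcp_rot: [0.259, -0.011, 0.966, 0.003]
force: [0.1, -0.1, -0.5]
grip_width: 0.837
t 7.62 TCP target [ 381.  -397.   238.8] now [536.1  79.5 261.9] units cur [  6.218 -18.911  -2.502] turn [0.113 0.796 0.235] units in target frame [  5.981 -19.058  -1.89 ] q [-0.57 -0.2   0.28  2.14  0.29  0.71  1.14] F [ 0.1 -0.1 -0.5] w 72.8
t 7.62 TCP target [ 381.  -397.   238.8] now [536.1  79.5 261.9] units cur [  6.218 -18.911  -2.502] turn [ -1.243   0.177 -35.743] units in target frame [-5.981 19.058 -1.89 ] q [-0.57 -0.2   0.28  2.14  0.29  0.71  1.14] F [ 0.1 -0.1 -0.5] w 72.8
```

View pics/z2.png

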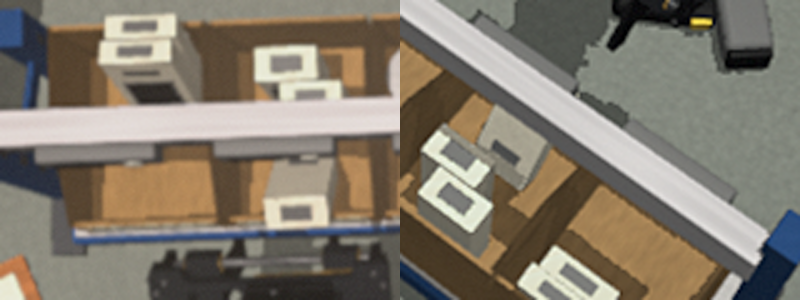

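The short box stands in bin_short, leaning on the lip in front of the stock (left crop, about (298,195)), and the neighbours haven't moved. Next is the carton.

```bash

python3 -m jog '[{"translation":[0.4,-0.5,-0.2],"delta_rot":[0,0,0]},{"translation":[0.5,-0.8,-0.2],"delta_rot":[0,0,0]},{"translation":[0.5,-0.85,-0.2],"delta_rot":[0,0,0]},{"translation":[0.5,-0.85,-0.2],"delta_rot":[0,0,0]},{"translation":[0.5,-0.85,-0.2],"delta_rot":[0,0,0]},{"translation":[0.3,-0.85,-0.1],"delta_rot":[0,0.1,0.03]},{"translation":[0.3,-0.85,-0.1],"delta_rot":[0,0.1,0.03]},{"translation":[0.3,-0.85,-0.1],"delta_rot":[0,0.1,0.03]}]' 100
python3 -m jog '[{"translation":[0.3,-0.85,-0.1],"delta_rot":[0.02,0.1,0.03]},{"translation":[0.3,-0.85,-0.1],"delta_rot":[0.02,0.1,0.03]},{"translation":[0.3,-0.85,-0.1],"delta_rot":[0.02,0.1,0.03]},{"translation":[0.3,-0.85,-0.1],"delta_rot":[0.02,0.1,0.03]},{"translation":[0.3,-0.85,-0.1],"delta_rot":[0.02,0.1,0.03]},{"translation":[0.2,-0.85,-0.1],"delta_rot":[0,0,0]},{"translation":[0.2,-0.85,-0.1],"delta_rot":[0,0,0]},{"translation":[0.2,-0.85,-0.1],"delta_rot":[0,0,0]}]'
python3 - <<'E'
from h import *
to((438.4,-397,121.1),26,0,80)
E
```

```text
time_s: 8.38
eef_pos: [479.2, -45.8, 251.3]
tcp_rot: [0.246, -0.009, 0.969, 0.004]
force: [-0.2, -0.6, -0.8]
grip_width: 0.996
time_s: 9.05
eef_pos: [425.6, -216.8, 244.4]
tcp_rot: [0.224, -0.001, 0.975, 0.001]
force: [0.3, -0.2, 1.0]
grip_width: 0.997
t 9.05 TCP target [ 381.  -397.   238.8] now [ 425.6 -216.8  244.4] units cur [ 1.709 -7.206 -0.603] turn [ 0.037 -0.022  0.013] units in target frame [ 1.7   -7.209 -0.584] q [ 0.41 -0.25  0.13  2.19 -0.27  0.82  2.27] F [ 0.3 -0.2  1. ] w 86.7
```

q7 is nearing its limit in this jaw sense, so I turn the tool half a turn here, where there is room.

```bash

python3 -m jog '[{"translation":[0,0,0],"delta_rot":[0,0,1]},{"translation":[0,0,0],"delta_rot":[0,0,1]},{"translation":[0,0,0],"delta_rot":[0,0,1]},{"translation":[0,0,0],"delta_rot":[0,0,1]},{"translation":[0,0,0],"delta_rot":[0,0,1]},{"translation":[0,0,0],"delta_rot":[0,0,1]},{"translation":[0,0,0],"delta_rot":[0,0,1]},{"translation":[0,0,0],"delta_rot":[0,0,1]}]' | head -3
python3 -m jog '[{"translation":[0,0,0],"delta_rot":[0,0,1]},{"translation":[0,0,0],"delta_rot":[0,0,1]},{"translation":[0,0,0],"delta_rot":[0,0,1]},{"translation":[0,0,0],"delta_rot":[0,0,1]},{"translation":[0,0,0],"delta_rot":[0,0,1]},{"translation":[0,0,0],"delta_rot":[0,0,1]},{"translation":[0,0,0],"delta_rot":[0,0,1]},{"translation":[0,0,0],"delta_rot":[0,0,1]}]' | head -3
python3 -m jog '[{"translation":[0,0,0],"delta_rot":[0,0,1]},{"translation":[0,0,0],"delta_rot":[0,0,1]},{"translation":[0,0,0],"delta_rot":[0,0,1]},{"translation":[0,0,0],"delta_rot":[0,0,1]},{"translation":[0,0,0],"delta_rot":[0,0,1]},{"translation":[0,0,0],"delta_rot":[0,0,1]},{"translation":[0,0,0],"delta_rot":[0,0,1]},{"translation":[0,0,0],"delta_rot":[0,0,1]}]' | head -3
python3 -m jog '[{"translation":[0,0,0],"delta_rot":[0,0,1]},{"translation":[0,0,0],"delta_rot":[0,0,1]},{"translation":[0,0,0],"delta_rot":[0,0,1]},{"translation":[0,0,0],"delta_rot":[0,0,1]},{"translation":[0,0,0],"delta_rot":[0,0,1]},{"translation":[0,0,0],"delta_rot":[0,0,1]},{"translation":[0,0,0],"delta_rot":[0,0,1]},{"translation":[0,0,0],"delta_rot":[0,0,1]}]' | head -3
python3 -m jog '[{"translation":[0,0,0],"delta_rot":[0,0,1]},{"translation":[0,0,0],"delta_rot":[0,0,1]},{"translation":[0,0,0],"delta_rot":[0,0,1]},{"translation":[0,0,0],"delta_rot":[0,0,1]},{"translation":[0,0,0],"delta_rot":[0,0,0]}]'
python3 - <<'E'
from h import *
to((438.4,-397,121.1),26,0,80,True)
E
```

```text
time_s: 9.72
eef_pos: [426.0, -215.7, 244.3]
tcp_rot: [0.21, 0.334, 0.915, 0.078]
time_s: 10.38
eef_pos: [426.0, -215.7, 244.3]
tcp_rot: [0.17, 0.627, 0.746, 0.145]
time_s: 11.05
eef_pos: [426.0, -215.7, 244.3]
tcp_rot: [0.11, 0.845, 0.486, 0.195]
time_s: 11.72
eef_pos: [426.0, -215.7, 244.3]
tcp_rot: [0.037, 0.96, 0.168, 0.221]
time_s: 12.13
eef_pos: [426.0, -215.7, 244.4]
tcp_rot: [-0.002, 0.975, -0.0, 0.224]
force: [-1.3, -0.8, 0.0]
grip_width: 1.006
t 12.13 TCP target [ 381.  -397.   238.8] now [ 426.  -215.7  244.4] units cur [-1.709  7.25  -0.611] turn [-0.039  0.023 -0.013] units in target frame [-1.716  7.25  -0.59 ] q [ 0.87 -0.24 -0.27  2.18 -0.42  0.85 -0.75] F [-1.3 -0.8  0. ] w 87.5
```

```bash

python3 -m jog '[{"translation":[-0.19,0.6,-0.07],"delta_rot":[0,0,0]},{"translation":[-0.19,0.85,-0.07],"delta_rot":[0,0,0]},{"translation":[-0.19,0.85,-0.07],"delta_rot":[0,0,0]},{"translation":[-0.19,0.85,-0.07],"delta_rot":[0,0,0]},{"translation":[-0.19,0.85,-0.07],"delta_rot":[0,0,0]},{"translation":[-0.19,0.85,-0.07],"delta_rot":[0,0,0]},{"translation":[-0.19,0.85,-0.07],"delta_rot":[0,0,0]},{"translation":[-0.19,0.85,-0.07],"delta_rot":[0,0,0]}]'
python3 -m jog '[{"translation":[-0.19,0.7,0],"delta_rot":[0,0,0]},{"translation":[0,0,0],"delta_rot":[0,0,0]},{"translation":[0,0,0],"delta_rot":[0,0,0]}]'
python3 - <<'E'
from h import *
to((438.4,-397,121.1),26,0,0,True)
a,da=vision.capture('top'); b,db=vision.capture('scene')
r=lambda i,x,y,w,h:cv2.resize(i[y:y+h,x:x+w],(400,300),interpolation=cv2.INTER_CUBIC)
cv2.imwrite('pics/z3.png',np.hstack([r(a,390,200,160,120),r(b,200,90,160,120)])[:,:,::-1])
E
```

```text
time_s: 12.8
eef_pos: [385.9, -380.5, 240.0]
tcp_rot: [-0.001, 0.975, 0.002, 0.224]
force: [0.2, 0.4, 1.5]
grip_width: 0.998
time_s: 13.05
eef_pos: [381.6, -397.6, 237.6]
tcp_rot: [-0.002, 0.975, 0.001, 0.224]
force: [-0.3, 0.4, -0.3]
grip_width: 1.005
t 13.05 TCP target [ 416.  -397.   166.9] now [ 381.6 -397.6  237.6] units cur [ 0.004 -0.012  3.145] turn [-0.043  0.025  0.014] units in target frame [-3.000e-03 -2.400e-02  3.145e+00] q [ 0.99  0.01 -0.04  1.99 -0.46  0.93 -0.38] F [-0.3  0.4 -0.3] w 87.5
```

View pics/z3.png

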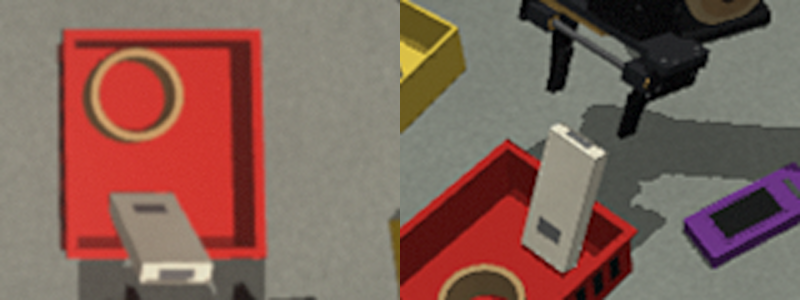

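```bash
python3 - <<'E'
from h import *
for n in ('top','scene'):
    a,d=vision.capture(n); W=cloud(n,d); hsv=cv2.cvtColor(a,cv2.COLOR_RGB2HSV)
    m=(d>0)&(abs(W[...,0]-405)<35)&(abs(W[...,1]+397)<90)&(W[...,2]>160)&(W[...,2]<215)&(hsv[...,2]<90)
    p=W[m]; y=np.sort(p[:,1]); g=np.diff(y); k=g.argmax(); print(n,m.sum(),'fingers y',y[0].round(1),y[k].round(1),'|',y[k+1].round(1),y[-1].round(1))
    m=(d>0)&(hsv[...,1]<60)&(abs(W[...,1]+400)<60)&(W[...,0]>415)&(W[...,0]<500)&(W[...,2]>100)&(W[...,2]<160)
    p=W[m]; print(' carton y pct',np.percentile(p[:,1],[2,50,98]).round(1), 'top',np.percentile(p[p[:,2]>138][:,1],[2,50,98]).round(1))
E
```

```text
top 114 fingers y -452.0 -439.4 | -353.1 -343.9
 carton y pct [-431.2 -398.3 -369.3] top [-431.4 -401.  -369.8]
scene 206 fingers y -447.9 -431.7 | -351.6 -333.0
 carton y pct [-427.5 -391.9 -363.1] top [-426.2 -395.9 -363.9]
```

```bash

python3 -m jog '[{"translation":[0,0.16,0.3],"delta_rot":[0,0,0]},{"translation":[0,0,0.5],"delta_rot":[0,0,0]},{"translation":[0,0,0.5],"delta_rot":[0,0,0]},{"translation":[0,0,0.5],"delta_rot":[0,0,0]},{"translation":[0,0,0.5],"delta_rot":[0,0,0]},{"translation":[0,0,0.5],"delta_rot":[0,0,0]},{"translation":[0,0,0.35],"delta_rot":[0,0,0]},{"translation":[0,0,0],"delta_rot":[0,0,0]}]'
python3 -m jog '[{"translation":[0,0,0],"delta_rot":[0,0,0]},{"translation":[0,0,0],"delta_rot":[0,0,0]},{"translation":[0,0,0],"delta_rot":[0,0,0]},{"translation":[0,0,0],"delta_rot":[0,0,0]},{"translation":[0,0,0],"delta_rot":[0,0,0]},{"translation":[0,0,0],"delta_rot":[0,0,0]},{"translation":[0,0,0],"delta_rot":[0,0,0]}]' 50
python3 - <<'E'
from h import *
to((438.4,-401,121.1),26,0,0,True)
E
```

```text
time_s: 13.92
eef_pos: [417.0, -399.4, 165.3]
tcp_rot: [-0.003, 0.975, 0.002, 0.223]
force: [-0.3, -0.2, -0.7]
grip_width: 0.997
time_s: 14.5
eef_pos: [416.8, -401.2, 168.3]
tcp_rot: [-0.001, 0.974, 0.001, 0.225]
force: [0.0, 0.3, 3.4]
grip_width: 0.738
t 14.5 TCP target [ 416.  -401.   166.9] now [ 416.8 -401.2  168.3] units cur [-0.05  -0.009  0.036] turn [-0.025  0.005  0.019] units in target frame [-0.05  -0.009  0.036] q [ 0.96  0.13 -0.07  2.01 -0.5   0.77 -0.35] F [0.  0.3 3.4] w 64.2
```

The width reads 64 mm, so the carton is gripped. I lift it along its own axis, slightly off the wall.

```bash

python3 -m jog '[{"translation":[0.05,0,-0.3],"delta_rot":[0,0,0]},{"translation":[0.1,0,-0.6],"delta_rot":[0,0,0]},{"translation":[0.1,0,-0.8],"delta_rot":[0,0,0]},{"translation":[0,0,-0.9],"delta_rot":[0,0,0]},{"translation":[0,0,-0.9],"delta_rot":[0,0,0]},{"translation":[0,0,-0.9],"delta_rot":[0,0,0]},{"translation":[0,0,-0.9],"delta_rot":[0,0,0]},{"translation":[0,0,-0.7],"delta_rot":[0,0,0]}]'
python3 -m jog '[{"translation":[0.2,-0.4,0],"delta_rot":[0,0,0]},{"translation":[0.27,-0.7,0.08],"delta_rot":[0,0,0]},{"translation":[0.27,-0.85,0.08],"delta_rot":[0,0,0]},{"translation":[0.27,-0.85,0.08],"delta_rot":[0,0,0]},{"translation":[0.27,-0.85,0.08],"delta_rot":[0,0,0]},{"translation":[0.27,-0.85,0.08],"delta_rot":[0,0,0]},{"translation":[0.27,-0.85,0.08],"delta_rot":[0,0,0]},{"translation":[0.27,-0.85,0.08],"delta_rot":[0,0,0]}]'
python3 - <<'E'
from h import *
g=O+RR@np.array([-100.4,148,155.6]); print(g)
to((480+22.4,-20,325-45.8),26,0,0,True)
to(g,28,np.degrees(YAW),120,True)
E
```

```text
time_s: 15.17
eef_pos: [355.7, -401.4, 307.3]
tcp_rot: [-0.001, 0.974, 0.001, 0.225]
force: [1.2, 0.4, -1.1]
grip_width: 0.732
time_s: 15.83
eef_pos: [409.5, -243.8, 315.0]
tcp_rot: [-0.002, 0.975, 0.002, 0.224]
force: [-0.1, -0.2, -0.3]
grip_width: 0.735
[589.29569364 229.00372968 155.6       ]
t 15.83 TCP target [480. -20. 325.] now [ 409.5 -243.8  315. ] units cur [ 2.735 -8.942  0.909] turn [-0.052  0.031  0.025] units in target frame [ 2.713 -8.952  0.876] q [ 0.91 -0.28 -0.21  2.07 -0.41  1.02 -0.72] F [-0.1 -0.2 -0.3] w 63.9
t 15.83 TCP target [509.  227.2 306.6] now [ 409.5 -243.8  315. ] units cur [  3.478 -18.823   2.123] turn [ 0.064  0.431 -0.206] units in target frame [  3.732 -18.746   2.364] q [ 0.91 -0.28 -0.21  2.07 -0.41  1.02 -0.72] F [-0.1 -0.2 -0.3] w 63.9
```

```bash

python3 -m jog '[{"translation":[0.6,-0.5,0.2],"delta_rot":[0,0,0]},{"translation":[0.6,-0.8,0.2],"delta_rot":[0,0,0]},{"translation":[0.6,-0.8,0.2],"delta_rot":[0,0,0]},{"translation":[0.4,-0.85,0.1],"delta_rot":[0,0,0]},{"translation":[0.3,-0.85,0.1],"delta_rot":[0,0,0]},{"translation":[0.2,-0.85,0.1],"delta_rot":[0,0,0]},{"translation":[0.1,-0.85,0],"delta_rot":[0,0,0]},{"translation":[0,-0.85,0],"delta_rot":[0,0,0]}]'
python3 -m jog '[{"translation":[0,-0.85,0],"delta_rot":[0,0,0]},{"translation":[0,-0.85,0],"delta_rot":[0,0,0]},{"translation":[0,-0.85,0],"delta_rot":[0,0,0]}]'
python3 - <<'E'
from h import *
g=O+RR@np.array([-100.4,148,155.6]); print(g)
to(g,28,np.degrees(YAW),120,True)
E
```

```text
time_s: 16.5
eef_pos: [481.8, -95.0, 326.1]
tcp_rot: [-0.002, 0.975, 0.002, 0.223]
force: [-1.0, 0.0, -0.1]
grip_width: 0.733
time_s: 16.75
eef_pos: [489.4, -40.9, 325.0]
tcp_rot: [-0.002, 0.975, 0.001, 0.22]
force: [0.5, 0.4, -1.2]
grip_width: 0.737
[589.29569364 229.00372968 155.6       ]
t 16.75 TCP target [509.  227.2 306.6] now [489.4 -40.9 325. ] units cur [  0.412 -10.718   1.055] turn [ 0.059  0.51  -0.21 ] units in target frame [  0.559 -10.703   1.132] q [ 0.23 -0.3  -0.15  2.07 -0.1   0.93 -1.45] F [ 0.5  0.4 -1.2] w 64.1
```

q2 is at its limit, so I move forward before continuing sideways.

```bash

python3 -m jog '[{"translation":[0.5,0,0.1],"delta_rot":[0,0,0]},{"translation":[0.5,-0.2,0.1],"delta_rot":[0,0,0]},{"translation":[0.2,-0.3,0],"delta_rot":[0,0,0]},{"translation":[0,0,0],"delta_rot":[0,0,0]}]'
python3 - <<'E'
from h import *
g=O+RR@np.array([-100.4,148,155.6])
to(g,28,np.degrees(YAW),120,True); print(observe()['qpos'])
E
```

```text
time_s: 17.08
eef_pos: [519.5, -27.3, 334.3]
tcp_rot: [-0.002, 0.975, 0.003, 0.221]
force: [-0.3, -0.2, -0.9]
grip_width: 0.731
t 17.08 TCP target [509.  227.2 306.6] now [519.5 -27.3 334.3] units cur [ -0.808 -10.178   0.88 ] turn [ 0.047  0.499 -0.179] units in target frame [ -0.688 -10.186   0.889] q [ 0.23 -0.24 -0.19  2.   -0.08  0.93 -1.49] F [-0.3 -0.2 -0.9] w 63.6
[ 0.22676894 -0.23830194 -0.18539743  2.0022614  -0.08137972  0.93003614
 -1.49423856]
```

```bash

python3 -m jog '[{"translation":[0,-0.5,0],"delta_rot":[0,0,0]},{"translation":[0,-0.8,0],"delta_rot":[0,0,0]},{"translation":[0,-0.85,0],"delta_rot":[0,0,0]},{"translation":[0,-0.85,0],"delta_rot":[0,0,0]},{"translation":[0,-0.85,0],"delta_rot":[0,0,0]},{"translation":[0,-0.85,0],"delta_rot":[0,0,0]},{"translation":[0,-0.85,0],"delta_rot":[0,0.05,0]},{"translation":[0,-0.85,0],"delta_rot":[0,0.05,0]}]'
python3 -m jog '[{"translation":[-0.1,-0.85,0],"delta_rot":[0,0.1,-0.05]},{"translation":[-0.1,-0.85,0],"delta_rot":[0,0.1,-0.05]},{"translation":[-0.1,-0.85,0],"delta_rot":[0,0.1,-0.05]},{"translation":[-0.1,-0.7,0],"delta_rot":[0,0.1,-0.03]},{"translation":[0,-0.4,0],"delta_rot":[0,0,0]},{"translation":[0,0,0],"delta_rot":[0,0,0]},{"translation":[0,0,0],"delta_rot":[0,0,0]}]'
python3 - <<'E'
from h import *
g=O+RR@np.array([-100.4,148,155.6])
to(g,28,np.degrees(YAW),0,True)
a,da=vision.capture('top'); b,db=vision.capture('scene')
r=lambda i,x,y,w,h:cv2.resize(i[y:y+h,x:x+w],(400,300),interpolation=cv2.INTER_CUBIC)
cv2.imwrite('pics/z4.png',np.hstack([r(a,130,150,160,120),r(b,340,260,160,120)])[:,:,::-1])
E
```

```text
time_s: 17.75
eef_pos: [517.7, 130.5, 334.3]
tcp_rot: [-0.001, 0.974, 0.001, 0.225]
force: [0.3, 0.1, -0.5]
grip_width: 0.731
time_s: 18.33
eef_pos: [508.3, 220.7, 329.9]
tcp_rot: [0.001, 0.97, 0.009, 0.242]
force: [-1.0, -0.3, -0.9]
grip_width: 0.733
t 18.33 TCP target [565.4 228.5 200.6] now [508.3 220.7 329.9] units cur [-0.405 -0.298  5.637] turn [ 0.083  0.003 -0.021] units in target frame [-0.406 -0.258  5.639] q [ 0.11 -0.16 -0.63  1.94  0.18  0.92 -2.17] F [-1.  -0.3 -0.9] w 63.7
```

View pics/z4.png

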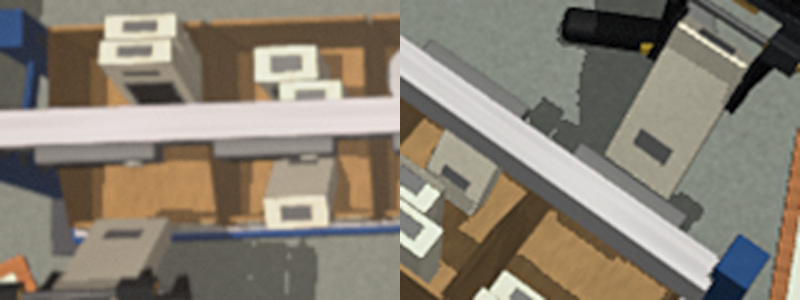

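The carton hangs in front of bin_long, aligned with it (left crop about (120,245), right crop bottom at (650,170)). The short box is still in place. I lower the carton.

```bash

python3 -m jog '[{"translation":[-0.1,-0.13,0.2],"delta_rot":[0.04,0,0]},{"translation":[-0.1,-0.13,0.5],"delta_rot":[0.04,0,0]},{"translation":[0,0,0.8],"delta_rot":[0,0,0]},{"translation":[0,0,0.8],"delta_rot":[0,0,0]},{"translation":[0,0,0.8],"delta_rot":[0,0,0]},{"translation":[0,0,0.8],"delta_rot":[0,0,0]},{"translation":[0,0,0.6],"delta_rot":[0,0,0]},{"translation":[0,0,0],"delta_rot":[0,0,0]}]'
python3 -m jog '[{"translation":[0,0,0.4],"delta_rot":[0,0,0]},{"translation":[0,0,0.3],"delta_rot":[0,0,0]},{"translation":[0,0,0.15],"delta_rot":[0,0,0]},{"translation":[0,0,0],"delta_rot":[0,0,0]}]'
python3 - <<'E'
from h import *
g=O+RR@np.array([-100.4,148,155.6])
to(g,28,np.degrees(YAW),0,True)
E
```

```text
time_s: 19.1
eef_pos: [556.4, 226.9, 223.6]
tcp_rot: [-0.003, 0.971, 0.009, 0.239]
force: [-1.2, -0.3, -0.9]
grip_width: 0.733
time_s: 19.43
eef_pos: [567.0, 228.6, 209.1]
tcp_rot: [-0.003, 0.97, 0.01, 0.242]
force: [-0.2, 0.2, -0.3]
grip_width: 0.734
t 19.43 TCP target [565.4 228.5 200.6] now [567.  228.6 209.1] units cur [-0.218  0.003  0.269] turn [-0.002  0.008 -0.032] units in target frame [-0.218  0.003  0.269] q [ 0.1   0.1  -0.67  1.98  0.48  0.7  -2.41] F [-0.2  0.2 -0.3] w 63.8
```

```bash

python3 -m jog '[{"translation":[-0.03,0,0.1],"delta_rot":[0,0,0]},{"translation":[-0.03,0,0.05],"delta_rot":[0,0,0]},{"translation":[0,0,0],"delta_rot":[0,0,0]}]'
python3 -m jog '[{"translation":[-0.02,0,0.05],"delta_rot":[0,0,0]},{"translation":[-0.02,0,0.04],"delta_rot":[0,0,0]},{"translation":[0,0,0],"delta_rot":[0,0,0]}]'
python3 - <<'E'
from h import *
g=O+RR@np.array([-100.4,148,155.6])
to(g,28,np.degrees(YAW),0,True)
E
```

```text
time_s: 19.68
eef_pos: [567.5, 229.0, 206.1]
tcp_rot: [-0.003, 0.97, 0.01, 0.242]
force: [-0.7, -0.2, -0.7]
grip_width: 0.737
time_s: 19.93
eef_pos: [567.7, 229.0, 203.4]
tcp_rot: [-0.003, 0.97, 0.01, 0.242]
force: [-0.9, -0.0, -0.9]
grip_width: 0.736
t 19.93 TCP target [565.4 228.5 200.6] now [567.7 229.  203.4] units cur [-0.137  0.018  0.054] turn [-0.005 -0.008 -0.028] units in target frame [-0.137  0.018  0.054] q [ 0.1   0.11 -0.67  1.98  0.49  0.69 -2.43] F [-0.9 -0.  -0.9] w 64.0
```

```bash

python3 -m jog '[{"translation":[-0.03,0,0.05],"delta_rot":[0,0,0]},{"translation":[0,0,0.03],"delta_rot":[0,0,0]},{"translation":[0,0,0],"delta_rot":[0,0,0]}]'
python3 -m jog '[{"translation":[-0.02,0,0.04],"delta_rot":[0,0,0]},{"translation":[0,0,0],"delta_rot":[0,0,0]}]'
python3 -m jog '[{"translation":[-0.02,0,0.04],"delta_rot":[0,0,0]},{"translation":[0,0,0],"delta_rot":[0,0,0]}]'
python3 - <<'E'
from h import *
g=O+RR@np.array([-100.4,148,155.6])
to(g,28,np.degrees(YAW),0,True)
E
```

```text
time_s: 20.18
eef_pos: [568.1, 228.9, 201.2]
tcp_rot: [-0.003, 0.97, 0.01, 0.242]
force: [-0.5, -0.5, -0.0]
grip_width: 0.732
time_s: 20.35
eef_pos: [568.5, 229.1, 200.8]
tcp_rot: [-0.003, 0.97, 0.01, 0.243]
force: [0.3, -0.2, 0.6]
grip_width: 0.734
time_s: 20.52
eef_pos: [568.7, 229.3, 200.5]
tcp_rot: [-0.003, 0.97, 0.01, 0.243]
force: [-4.6, -1.0, 6.9]
grip_width: 0.735
t 20.52 TCP target [565.4 228.5 200.6] now [568.7 229.3 200.5] units cur [-0.115  0.031 -0.066] turn [-0.004 -0.031 -0.026] units in target frame [-0.115  0.03  -0.066] q [ 0.1   0.12 -0.67  1.99  0.51  0.69 -2.44] F [-4.6 -1.   6.9] w 64.0
```

Floor contact is about 7 N. I ease the carton towards the lip and release it.

```bash

python3 -m jog '[{"translation":[-0.05,0,-0.02],"delta_rot":[0,0,0]},{"translation":[-0.04,0,0],"delta_rot":[0,0,0]},{"translation":[0,0,0],"delta_rot":[0,0,0]}]'
python3 -m jog '[{"translation":[0,0,0],"delta_rot":[0,0,0]},{"translation":[0,0,0],"delta_rot":[0,0,0]},{"translation":[0,0,0],"delta_rot":[0,0,0]},{"translation":[0,0,0],"delta_rot":[0,0,0]},{"translation":[0,0,0],"delta_rot":[0,0,0]}]' 92
python3 -m jog '[{"translation":[0,0,-0.3],"delta_rot":[0,0,0]},{"translation":[0,0,-0.5],"delta_rot":[0,0,0]},{"translation":[0,0,-0.7],"delta_rot":[0,0,0]},{"translation":[0,0,-0.8],"delta_rot":[0,0,0]},{"translation":[0,0,-0.8],"delta_rot":[0,0,0]},{"translation":[0,0,-0.8],"delta_rot":[0,0,0]},{"translation":[0,0,0],"delta_rot":[0,0,0]},{"translation":[0,0,0],"delta_rot":[0,0,0]}]'
python3 - <<'E'
from h import *
a,da=vision.capture('top'); b,db=vision.capture('scene'); np.savez('f.npz',a=a,b=b,da=da,db=db); print(observe()['qpos'].round(2))
r=lambda i,x,y,w,h:cv2.resize(i[y:y+h,x:x+w],(400,300),interpolation=cv2.INTER_CUBIC)
cv2.imwrite('pics/z5.png',np.vstack([np.hstack([r(a,130,150,160,120),r(b,320,260,160,120)]),np.hstack([cv2.resize(a,(400,300)),cv2.resize(b,(400,300))])])[:,:,::-1])
for n,d in(('top',da),('scene',db)):
    Q=(cloud(n,d)-O)@RR; im=a if n=='top' else b; s=cv2.cvtColor(im,cv2.COLOR_RGB2HSV)[...,1]
    for nm,yc,lo,hi in(('long',148,110,200),('short',0,110,160)):
        m=(d>0)&(s<60)&(abs(Q[...,1]-yc)<62)&(Q[...,0]>-140)&(Q[...,0]<-25)&(Q[...,2]>(lo if n=='top' else 50))&(Q[...,2]<hi)
        p=Q[m]; print(n,nm,len(p),np.percentile(p,2,axis=0).round(1),np.percentile(p,98,axis=0).round(1))
E
```

```text
time_s: 20.77
eef_pos: [567.3, 229.1, 200.2]
tcp_rot: [-0.004, 0.97, 0.01, 0.244]
force: [2.2, -1.0, 5.2]
grip_width: 0.733
time_s: 21.18
eef_pos: [565.4, 228.9, 197.8]
tcp_rot: [-0.003, 0.97, 0.01, 0.242]
force: [0.5, -0.1, 0.6]
grip_width: 0.909
time_s: 21.85
eef_pos: [520.2, 228.3, 286.2]
tcp_rot: [-0.003, 0.97, 0.01, 0.244]
force: [-0.5, -0.7, -1.8]
grip_width: 0.919
[ 0.13 -0.09 -0.68  1.98  0.25  0.83 -2.24]
top long 709 [-121.7  115.1  112.7] [-65.4 177.6 182.1]
top short 508 [-99.8 -30.  112.5] [-53.3  25.7 147.3]
scene long 952 [-119.9  121.    52.5] [-31.7 182.8 179.4]
scene short 502 [-53.3 -24.6  61.7] [-25.8  32.  110.4]
```

View pics/z5.png

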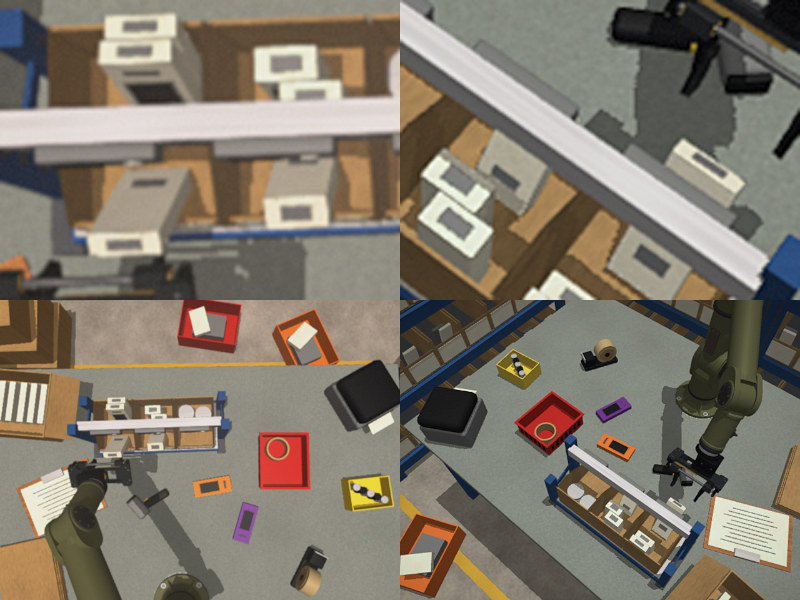

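Both boxes lean on the lips in front of the stock: carton top at (125,243), short box top at (297,213) in the upper left crop. The basket now holds only the tape roll. I retreat a little, re-check that nothing drifts, and hand in.

```bash

python3 -m jog '[{"translation":[0,0,-0.6],"delta_rot":[0,0,0]},{"translation":[0,0,-0.6],"delta_rot":[0,0,0]},{"translation":[0,0,0],"delta_rot":[0,0,0]},{"translation":[0,0,0],"delta_rot":[0,0,0]},{"translation":[0,0,0],"delta_rot":[0,0,0]},{"translation":[0,0,0],"delta_rot":[0,0,0]}]'
python3 - <<'E'
from h import *
f=np.load('f.npz')
for n,k,k0 in(('top','a','top0'),('scene','b','scene0')):
    im,d=vision.capture(n); W=cloud(n,d); Q=(W-O)@RR; g=lambda i:cv2.cvtColor(i,cv2.COLOR_RGB2GRAY).astype(int)
    o=cv2.imread(f'pics/{k0}.png')[:,:,::-1]; s=cv2.cvtColor(im,cv2.COLOR_RGB2HSV)[...,1]
    for nm,m in (('front items since release',(abs(Q[...,1]-74)<140)&(Q[...,0]>-125)&(Q[...,0]<-52)&(Q[...,2]>60)&(s<60)),('stock+tins since start',(abs(Q[...,1])<215)&(Q[...,0]>10)&(Q[...,0]<85)&(Q[...,2]>60)),('tape',(abs(W[...,1]+420)<80)&(abs(W[...,0]-600)<50)&(W[...,2]>20))):
        r=f[k] if 'front' in nm else o
        e=abs(g(im)-g(r))[m&(d>0)]; print(n,nm,len(e),'mean',e.mean().round(1),'changed>40:',(e>40).sum())
env.job_done()
E
```

```text
time_s: 22.45
eef_pos: [505.9, 227.1, 309.5]
tcp_rot: [-0.003, 0.97, 0.01, 0.241]
force: [0.7, -0.4, -0.3]
grip_width: 0.923
top front items since release 1484 mean 1.3 changed>40: 1
top stock+tins since start 3640 mean 14.0 changed>40: 182
top tape 881 mean 8.0 changed>40: 0
scene front items since release 558 mean 1.2 changed>40: 1
scene stock+tins since start 3958 mean 15.2 changed>40: 332
scene tape 973 mean 4.8 changed>40: 0
the job is handed in; nothing more can be done
```

Both boxes are where the task asked, and the job is handed in at about 22.5 s of the 67 s allowed.

- **Short box:** I lifted it out of the long-carton bin over the lip and set it down in the short-box bin. It stands leaning on the front lip, ahead of the stock.
- **Long carton:** I took it from the basket and lowered it into the long-carton bin at about 28°. It touched the floor at about 7 N, was eased onto the lip and then released.

**What the last checks showed:**
- Both boxes stayed still after release, with one pixel changed in each view.
- The tape roll is unchanged, and the stock and tins look unmoved in the pictures.
- The force readings were about 8 N at most, taken at the end of each move. I saw no sign of contact with the rail.

**What failed or disagreed:**
- The picture difference over the stock and tins was not clean: 182 pixels changed in the top view and 332 in the scene view. The brightness there also shifted by about 14 levels. I put this down to changed shadows and lighting, because the crops show nothing moved, but I did not confirm it by measurement.
- The two cameras disagreed by about 5 mm in y, so I averaged them. The carton grasp needed a further 4 mm correction, checked against the fingers.
- Joint 2 read -0.30 (rounded), right at its limit, for a moment while carrying the carton. I moved forward off it straight away and did not read that value more precisely.

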